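# Find the tea drawer's hidden button

## Task

One of the four identical inlaid plates in the flat panel of the tea tray is the hidden button that unlatches the tea drawer. Feel across the plates with the fingertips until you find the one that gives, press it fully in so that the drawer springs open by itself, then let it rise. Do not touch the drawer, and leave the tea ware standing where it is.

Things in the scene. Friction and masses are not known exactly. Their poses are not given: they have to be found in the camera images.
- tray: Dark walnut gongfu tea tray, fixed to the table, 280 mm (its x) by 480 mm (its y) by 75 mm high, top level. Origin: centre of its underside; x, y along its short and long sides, z up. The strip along its -x long side, nearer the robot, is the flat panel; the rest of the top is the slatted drain deck with the tea ware.
- panel (a point): Middle of the flat walnut panel, an 80 mm wide strip, at its surface 75 mm above the table. It has a row of four square recesses 60 mm apart, 47 mm wide, each with a lighter wooden plate 44 mm square, 2.5 mm below the panel. One plate is the hidden button, a different one each time; three are solid. They look alike: only pressing tells them apart.
- inlay_1 (a point): Centre of the upper face of inlay plate 1 of 4, at rest, counted from the tray's -y end: (-100, -90, 72.5) mm in the tray's frame. May or may not be the button.
- inlay_2 (a point): Centre of the upper face of inlay plate 2 of 4, at rest, counted from the tray's -y end: (-100, -30, 72.5) mm in the tray's frame. May or may not be the button.
- inlay_3 (a point): Centre of the upper face of inlay plate 3 of 4, at rest, counted from the tray's -y end: (-100, 30, 72.5) mm in the tray's frame. May or may not be the button.
- inlay_4 (a point): Centre of the upper face of inlay plate 4 of 4, at rest, counted from the tray's -y end: (-100, 90, 72.5) mm in the tray's frame. May or may not be the button.
- catch (a joint): How far the hidden button is pressed in, m: 0 at rest, 0.007 fully down. It moves straight down inside its recess on a spring: about 2 N starts it, about 4 N bottoms it, and it rises again when let go. Past about 5 mm it frees the drawer. It stays 0 while a solid plate is pressed.
- drawer (a joint): How far the drawer is out, m: 0 shut and latched, 0.060 fully out. Once freed, a spring drives it out towards the tray's +y end within about a second, and keeps it out.
- drawer_front (a point): Shallow wooden drawer under the deck, in the +y end of the tray; its plain front without handle, 138 mm wide and 43 mm high, is flush with the tray's end while shut. This point: centre of the outer face of its front, 33 mm above the table; the tray's +y is the way it slides out.
- gaiwan: White porcelain lidded tea bowl on its saucer, 100 mm wide, 79 mm high, on the deck. Origin: centre of its underside. A bystander.
- pitcher: Glass fairness pitcher, 74 mm wide plus a handle to its +y, 75 mm high, on the deck. Origin: centre of its underside. A bystander.
- cup_1: Celadon cup, 60 mm wide, 36 mm high, on the panel beyond its +y end recess. Origin: centre of its underside. A bystander.
- cup_2: Celadon cup, 60 mm wide, 36 mm high, on the panel beyond its -y end recess. Origin: centre of its underside. A bystander.
- cup_3: Celadon cup, 60 mm wide, 36 mm high, on the deck. Origin: centre of its underside. A bystander.
- scoop: Bamboo tea scoop, a shallow trough 150 mm long (its y), 33 mm wide, 12 mm high, lying on the deck just behind the row of recesses. Origin: centre of its underside. A bystander.
- strainer: Stainless steel tea strainer, 68 mm wide bowl 45 mm high with a handle reaching 79 mm to its +x, on the deck. Origin: centre of its underside. A bystander.

How it is judged:
On the way:
1. the hidden button is pressed in, past the point that frees the drawer (value of joint catch above 0.0045 m), for 0.05 s.
At the end, for the whole second after the job is handed in: The drawer stands more than 50 mm out, the button has risen to within 1.5 mm of rest, and every piece of tea ware is within 20 mm of where it began and within 0.2 rad of upright (value of joint drawer above 0.05 m and value of joint catch below 0.0015 m and distance of each of gaiwan, pitcher, cup_1, cup_2, cup_3, scoop, strainer from where it was at the start of the episode below 0.02 m and angle between each of gaiwan, pitcher, cup_1, cup_2, cup_3, scoop, strainer's own z axis and vertical below 0.2 rad); the robot touches nothing.
It fails at once if the robot touches the drawer (over 1 N) (contact force between any of the arm, the fingers and drawer above 1 N).
It fails at once if tea ware is pushed, lifted or carried more than 20 mm, or tipped (distance of any of gaiwan, pitcher, cup_1, cup_2, cup_3, scoop, strainer from where it was at the start of the episode above 0.02 m or angle between any of gaiwan, pitcher, cup_1, cup_2, cup_3, scoop, strainer's own z axis and vertical above 0.35 rad).
It also fails if it takes over 56 s, if anything falls off the work surface, if the arm or the gripper's body presses on something with over 40 N, if the wrist force passes 120 N, or if a joint passes its speed limit or range.

## Robot

A 6-joint arm with a two-finger parallel gripper is mounted at the origin on the work surface. World frame = base frame: x ahead of the robot, y to its left, z up, the work surface at z = 0. Lengths are in m, angles in rad, forces in N, time in s.
With the tool pointing down it reaches from about 0.375 to 0.9 m from the base axis. Payload 3.1 kg.
Tool frame: the origin (TCP) lies midway between the tips of the shut fingers; the grasp point (between the pads) lies 19 mm behind it; x points along the fingers, y is the direction in which the jaws open and shut, and the axes are right-handed (so a half turn about x gives the same grasp; the last joint's range is limited). The gripper opens to 85 mm and grips with 20 to 120 N. Pads are 22 mm wide; open, the fingers measure 114 mm over their backs; the gripper's body (76 mm by 85 mm) begins 54 mm behind the grasp point. The pads swing forward as they close: fully open they stand 13 mm farther back than shut.
Start: joints at [0.997, 0.527, 1.433, -0, 1.181, -0.178], TCP at [0.241, 0.577, 0.231] pointing down, gripper open.
Joint ranges: [-3.08, 3.08], [-0.75, 2.2], [0.22, 2.44], [-1.43, 4.57], [0, 2.65], [-2.85, 2.85]. Speed limits (rad/s): [2.79, 2.79, 3.14, 3.14, 3.14, 3.14].

## Interface

Orientations are given as a unit quaternion [x, y, z, w].
In Python, from station import manip gives the robot as it stands.
- The arm moves only by the tool carry_out, never from a script. Its argument "commands" is a list that holds one entry, the list of rows, each a list of 7 numbers: the shift along the tool's x, y, z in units of 25 mm (1.0 is 25 mm), then the turn, a rotation vector about the tool's x, y, z in units of 5 degrees (1.0 is 5 degrees), then the finger opening in mm, from 0 to 85.4. A call has exactly 5 rows; each row is the pose to reach, as a shift and turn from the pose commanded when the call began, along the tool's axes at that moment; what a row does not reach only later rows make up. A row lasts 1/10 s, in which the tool goes at most 50 mm and 8.59 degrees, less where a joint would pass 70% of its speed; a pose out of reach is approached as far as the arm can. A call with a gripper value outside its range is refused whole. The fingers move at their own pace and stop on an object; "force" is the grip in N (left out, the last holds). Time passes only in rows, so rows that repeat a pose let the fingers close, or fill a call up. It gives the time, the measured TCP pose, the force and the opening at its end, in the units of the state.
- manip.sense(): the state, without advancing time (a new reading comes with each control period).
- manip.snapshot(name): name is "scene" or "top" or "wrist"; returns a dict with "image" (384x512x3 uint8, red, green, blue), "fx", "fy", "cx", "cy" (pixels), "rvec" (rotation vector, rad) and "tvec" (3), from world to camera coordinates, as OpenCV has them. Camera axes: x right, y down, z forward; pixel columns grow to the right and rows downward; lengths in m; the calibration is good to about 2 mm. A picture is of the moment at which its call begins. There is no depth.
- manip.sign_off(): hands the job in, once; it reports no verdict.
The state is a dict: "t": time; "q": joint angles; "qd": joint speeds; "tau": joint torques, N m; "tcp_pos": TCP position; "tool_rot": TCP orientation; "force": force on the tool from outside, world axes, zero at the start; "ft_torque": the same for the moment, N m; "finger_gap": opening from 0.0 (shut) to 1.0 (fully open).
Only numpy, scipy, OpenCV 4.12 (cv2) and the standard library are available. Lean on these libraries where they do the work, as an engineer would, in place of code of your own. Each camera call takes 0.05 s, during which the arm holds its last target.

## Working session

There is one attempt and no reset: what is moved stays moved. The work goes in short steps, Python scripts to look and compute and a tool call to move; the robot and the scene stay as the last step left them, time stands still between calls to the robot, and variables do not carry over. Pictures are saved under pics/ and viewed, and the job is handed in when it is done.

Besides the shell and the picture viewer there is one more tool, called after "Request:" as name([rows], argument=value, ...), one row to a line, values as JSON. carry_out: Moves the arm, as the interface text tells. Its arguments: {"type":"object","properties":{"commands":{"type":"array"},"force":{"type":"number"}},"required":["commands"]}

```bash
mkdir -p pics
python3 - <<'E'
from station import manip
import cv2
s=manip.sense();print(s)
for n in("scene","top"):
    d=manip.snapshot(n);cv2.imwrite(f"pics/{n}0.png",d["image"][:,:,::-1]);print({k:v for k,v in d.items() if k!="image"})
E
```

```text
{'t': 0.0, 'q': array([ 9.96484494e-01,  5.28489891e-01,  1.43390078e+00,  1.59673770e-05,
        1.18138871e+00, -1.78544760e-01]), 'qd': array([ 2.57483119e-05, -1.94319567e-03, -8.01650020e-04,  1.43494393e-03,
        1.38047875e-03, -9.68265396e-04]), 'tau': array([-1.26588347e-04, -4.42354167e+01, -1.78026277e+01, -1.33885637e-04,
        8.28991615e-03, -1.21042623e-05]), 'tcp_pos': array([0.24054886, 0.57608281, 0.23031952]), 'tool_rot': array([ 0.13829833,  0.69359571, -0.13973248,  0.6930176 ]), 'force': array([ 0.26852115,  0.20943561, -0.14023967]), 'ft_torque': array([ 0.02921418, -0.03081282, -0.04263145]), 'finger_gap': 1.0014836444578972}
{'fx': 500.10141316723895, 'fy': 500.10141316723895, 'cx': 258.25780798169876, 'cy': 195.6331163959003, 'rvec': array([ 1.08868806,  2.18448216, -1.17376915]), 'tvec': array([ 0.3032413 , -0.22487572,  1.60067375])}
{'fx': 362.35155593980767, 'fy': 362.35155593980767, 'cx': 251.05993206943788, 'cy': 201.6762126964534, 'rvec': array([ 2.16328432, -2.11194602,  0.231601  ]), 'tvec': array([0.02446087, 0.6127608 , 0.72777759])}
```

View pics/top0.png

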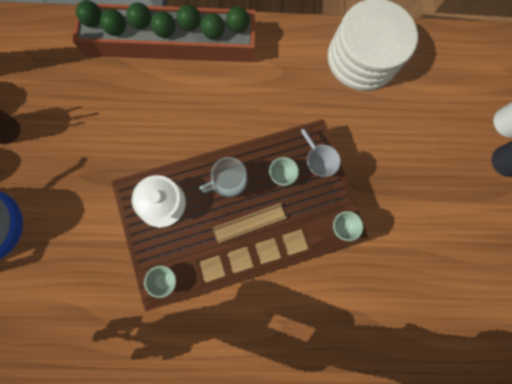

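View pics/scene0.png

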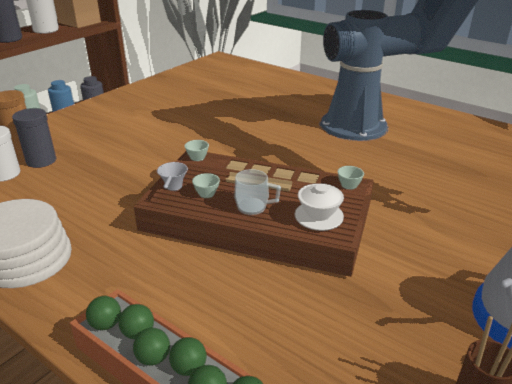

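The top view shows the plates at about (212,268), (240,260), (267,251) and (295,242). The scoop lies just above them at (250,222), and cups stand at (160,281) and (347,226). World +y is to the left in this view.

```bash
cat > h.py <<'E'
import numpy as np,cv2
from scipy.spatial.transform import Rotation as R
def ray(d,uv,z):
    K=np.array([[d["fx"],0,d["cx"]],[0,d["fy"],d["cy"]],[0,0,1]])
    M=R.from_rotvec(d["rvec"]).as_matrix();c=-M.T@d["tvec"]
    v=M.T@np.linalg.inv(K)@np.array([uv[0],uv[1],1]);return c+v*(z-c[2])/v[2]
E
python3 - <<'E'
from station import manip
from h import *
for n in("top","scene"):
    d=manip.snapshot(n);im=d["image"];hsv=cv2.cvtColor(im,cv2.COLOR_RGB2HSV)
    if n=="top": roi=(185,210,325,290)
    else: roi=(215,150,330,195)
    x0,y0,x1,y1=roi
    m=np.zeros(im.shape[:2],np.uint8)
    m[y0:y1,x0:x1]=(cv2.inRange(hsv,(10,60,115),(30,200,255)))[y0:y1,x0:x1]
    k,l,st,c=cv2.connectedComponentsWithStats(m)
    P=[]
    for i in range(1,k):
        if st[i,4]>40:
            p=ray(d,c[i],.0725);print(n,c[i].round(1),st[i],p.round(4))
R0=R.from_quat(manip.sense()["tool_rot"]).as_matrix();print(R0.round(3))
E
```

```text
top [247.  223.6] [ 214  210   72   33 1124] [0.5621 0.0472 0.0725]
top [294.6 241.9] [282 229  26  26 452] [ 0.5262 -0.053   0.0725]
top [267.4 250.7] [255 238  26  26 461] [0.5067 0.0036 0.0725]
top [239.8 259.7] [227 247  26  26 469] [0.4871 0.0603 0.0725]
top [299.8 275.3] [ 254  255   71   35 1412] [ 0.4582 -0.0635  0.0725]
top [211.8 268.6] [200 256  25  27 474] [0.4678 0.1168 0.0725]
top [233.2 286.3] [220 281  25   9  97] [0.4335 0.0722 0.0725]
scene [225.3 152.7] [215 150  21   8 118] [ 0.4903 -0.1186  0.0725]
scene [316.1 157.9] [291 150  39  23 504] [0.3713 0.0822 0.0725]
scene [273.8 159.8] [261 155  28  11 141] [0.445  0.0026 0.0725]
scene [236.2 165.7] [226 161  22  11 173] [ 0.5256 -0.0538  0.0725]
scene [261.2 168. ] [251 164  20  12 106] [0.4971 0.0019 0.0725]
scene [291.2 178.8] [268 168  51  25 624] [0.4948 0.0886 0.0725]
scene [231.1 176.2] [225 172  12  10  73] [ 0.5723 -0.0318  0.0725]
[[-0.001  0.386  0.923]
 [-0.001  0.923 -0.386]
 [-1.    -0.001 -0.   ]]
```

Request:
carry_out([
  [[0, -1.3, 1.5, -1.6, 0, 0, 0], [0, -2.6, 3.0, -3.2, 0, 0, 0], [0, -3.9, 4.5, -4.8, 0, 0, 0], [0, -5.2, 6.0, -6.4, 0, 0, 0], [0, -6.5, 7.5, -8.3, 0, 0, 0]],
], force=40)

```text
t: 0.7
tcp_pos: [0.3476, 0.3617, 0.2313]
tool_rot: [-0.102, 0.7, 0.102, 0.7]
force: [0.4, 0.1, -0.0]
finger_gap: 0.14
```

```bash
cat >> h.py <<'E'
PL={1:(.526,-.0532),2:(.5065,.0033),3:(.487,.0600),4:(.4677,.1167)}
def go(s,p,z):
    M=R.from_quat(s["tool_rot"]).as_matrix()
    d=np.array([*p,z])-s["tcp_pos"]
    w=(R.from_matrix(M.T)*R.from_matrix(np.c_[[0,0,-1.],[-.326,.945,0],[.945,.326,0]])).as_rotvec()
    return (M.T@d/.025).round(2),(np.degrees(w)/5).round(2)
E
python3 - <<'E'
from station import manip
from h import *
s=manip.sense();print(s["t"],s["tcp_pos"],s["force"],s["finger_gap"],s["qd"].round(3),go(s,PL[4],.13))
E
```

```text
0.7 [0.34759845 0.3616532  0.23131008] [ 0.37767803  0.11716908 -0.00143755] 0.14019856880702933 [-8.800e-01 -2.140e-01  3.690e-01  2.000e-03 -1.730e-01 -2.175e+00] (array([  4.05, -10.76,   1.8 ]), array([-0.48,  0.  ,  0.  ]))
```

Request:
carry_out([
  [[0, -1.9, 0.3, 0, 0, 0, 0], [0, -3.8, 0.5, 0, 0, 0, 0], [0, -5.7, 0.8, 0, 0, 0, 0], [0, -7.6, 1.0, 0, 0, 0, 0], [0, -9.5, 1.3, 0, 0, 0, 0]],
])

```text
t: 1.2
tcp_pos: [0.4452, 0.1428, 0.2314]
tool_rot: [-0.1, 0.7, 0.1, 0.7]
force: [0.8, -0.1, -0.5]
finger_gap: 0.001
```

Request:
carry_out([
  [[0.5, -0.9, 0, 0, 0, 0, 0], [1.5, -0.9, 0, 0, 0, 0, 0], [2.7, -0.9, 0, 0, 0, 0, 0], [3.8, -0.9, 0, 0, 0, 0, 0], [3.8, -0.9, 0, 0, 0, 0, 0]],
])

```text
t: 1.7
tcp_pos: [0.4489, 0.1227, 0.1337]
tool_rot: [-0.1, 0.703, 0.1, 0.697]
force: [-0.7, -0.8, 1.0]
finger_gap: 0.002
```

Run:
```python
from station import manip
from h import *
s=manip.sense();print(s["t"],s["tcp_pos"],s["force"],s["finger_gap"],s["qd"].round(3),go(s,PL[4],.0725))
for n in("scene","wrist","top"):
    d=manip.snapshot(n);cv2.imwrite(f"pics/{n}1.png",d["image"][:,:,::-1])
```

```text
1.7 [0.44885779 0.12272211 0.13367856] [-0.66286899 -0.77552455  0.97582878] 0.0016864001019380333 [ 0.009 -0.06  -0.045  0.     0.05   0.   ] (array([ 2.44, -0.45,  0.67]), array([-0.55, -0.08, -0.02]))
```

View images.

View pics/wrist1.png

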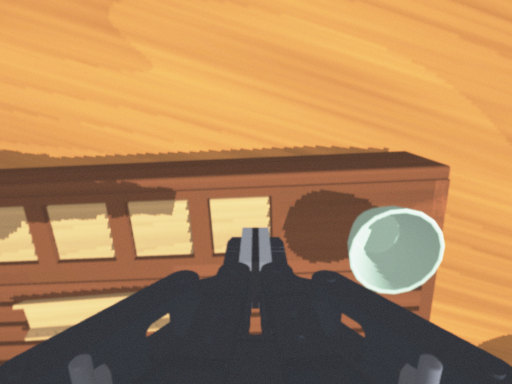

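View pics/scene1.png

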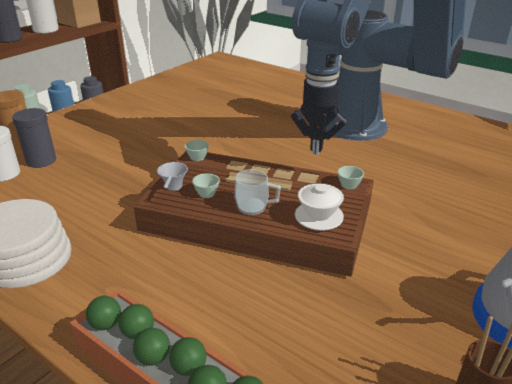

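The wrist view puts the fingertips at (256,240), slightly off the centre of plate 4 at (240,225). That matches the offset I computed, so I'll correct it and go down.

Request:
carry_out([
  [[0.3, -0.45, 0.65, -0.5, 0, 0, 0], [0.8, -0.45, 0.65, -0.5, 0, 0, 0], [1.4, -0.45, 0.65, -0.5, 0, 0, 0], [2.0, -0.45, 0.65, -0.5, 0, 0, 0], [2.0, -0.45, 0.65, -0.5, 0, 0, 0]],
])

```text
t: 2.35
tcp_pos: [0.4703, 0.117, 0.0866]
tool_rot: [-0.116, 0.698, 0.116, 0.698]
force: [-0.3, -0.5, -0.3]
finger_gap: 0.001
```

```bash
cat > st.py <<'E'
from station import manip
from h import *
import sys
s=manip.sense();print(s["t"],s["tcp_pos"].round(4),s["force"].round(1),s["qd"].round(3))
for i in map(int,sys.argv[1:]):print(i,go(s,PL[i],.0725))
E
python3 st.py 4
```

```text
2.35 [0.4703 0.117  0.0866] [-0.3 -0.5 -0.3] [ 0.002 -0.027 -0.013 -0.001  0.022 -0.001]
4 (array([ 0.56,  0.02, -0.1 ]), array([-0.04, -0.  ,  0.  ]))
```

Request:
carry_out([
  [[0.1, 0, -0.1, 0, 0, 0, 0], [0.2, 0, -0.1, 0, 0, 0, 0], [0.3, 0, -0.1, 0, 0, 0, 0], [0.36, 0, -0.1, 0, 0, 0, 0], [0.36, 0, -0.1, 0, 0, 0, 0]],
])

```text
t: 2.85
tcp_pos: [0.4678, 0.116, 0.0774]
tool_rot: [-0.116, 0.698, 0.116, 0.698]
force: [-0.4, -0.2, 0.6]
finger_gap: 0.003
```

Request:
carry_out([
  [[0.03, 0, 0, 0, 0, 0, 0], [0.06, 0, 0, 0, 0, 0, 0], [0.08, 0, 0, 0, 0, 0, 0], [0.08, 0, 0, 0, 0, 0, 0], [0.08, 0, 0, 0, 0, 0, 0]],
])

```text
t: 3.35
tcp_pos: [0.4677, 0.116, 0.0753]
tool_rot: [-0.116, 0.698, 0.116, 0.698]
force: [0.7, 0.6, -0.1]
finger_gap: 0.003
```

```bash
python3 st.py 4
```

```text
3.35 [0.4677 0.116  0.0753] [ 0.7  0.6 -0.1] [ 0.002 -0.002  0.001  0.    -0.001 -0.001]
4 (array([0.11, 0.03, 0.01]), array([-0.04, -0.  , -0.  ]))
```

Next is a 5 mm press in small steps, to about 2 mm below the plate's surface.

Request:
carry_out([
  [[0.04, 0, 0, 0, 0, 0, 0], [0.08, 0, 0, 0, 0, 0, 0], [0.12, 0, 0, 0, 0, 0, 0], [0.15, 0, 0, 0, 0, 0, 0], [0.15, 0, 0, 0, 0, 0, 0]],
])

```text
t: 3.85
tcp_pos: [0.4678, 0.116, 0.0725]
tool_rot: [-0.116, 0.697, 0.116, 0.698]
force: [-0.8, -0.5, 10.3]
finger_gap: 0.002
```

Plate 4 pushes back with 10 N at its rest height of 72.5 mm, so it is solid. I'll lift and go to plate 3.

Request:
carry_out([
  [[-0.4, 0, 0, 0, 0, 0, 0], [-0.7, 0, 0, 0, 0, 0, 0], [-0.7, -0.6, 0, 0, 0, 0, 0], [-0.7, -1.6, 0, 0, 0, 0, 0], [-0.7, -2.4, 0, 0, 0, 0, 0]],
])

```text
t: 4.35
tcp_pos: [0.4878, 0.0585, 0.0897]
tool_rot: [-0.116, 0.697, 0.116, 0.698]
force: [0.4, -0.4, -0.5]
finger_gap: 0.003
```

Request:
carry_out([
  [[0, 0, 0, 0, 0, 0, 0], [0.2, 0, 0, 0, 0, 0, 0], [0.4, 0, 0, 0, 0, 0, 0], [0.55, 0, 0, 0, 0, 0, 0], [0.55, 0, 0, 0, 0, 0, 0]],
])

```text
t: 4.85
tcp_pos: [0.4861, 0.0599, 0.0746]
tool_rot: [-0.116, 0.698, 0.116, 0.697]
force: [-0.4, -0.4, -0.7]
finger_gap: -0.007
```

```bash
python3 st.py 3
```

```text
4.85 [0.4861 0.0599 0.0746] [-0.4 -0.4 -0.7] [-0.002 -0.01  -0.008 -0.001  0.009 -0.003]
3 (array([ 0.08, -0.01,  0.03]), array([-0.03, -0.02, -0.01]))
```

Request:
carry_out([
  [[0.03, 0, 0, 0, 0, 0, 0], [0.06, 0, 0, 0, 0, 0, 0], [0.09, 0, 0, 0, 0, 0, 0], [0.12, 0, 0, 0, 0, 0, 0], [0.15, 0, 0, 0, 0, 0, 0]],
])

```text
t: 5.35
tcp_pos: [0.4872, 0.0593, 0.0718]
tool_rot: [-0.116, 0.697, 0.116, 0.698]
force: [-1.0, -1.1, 3.2]
finger_gap: -0.003
```

Request:
carry_out([
  [[0.02, 0, 0, 0, 0, 0, 0], [0.04, 0, 0, 0, 0, 0, 0], [0.06, 0, 0, 0, 0, 0, 0], [0.06, 0, 0, 0, 0, 0, 0], [0.06, 0, 0, 0, 0, 0, 0]],
])

```text
t: 5.85
tcp_pos: [0.4872, 0.0592, 0.0701]
tool_rot: [-0.116, 0.698, 0.116, 0.698]
force: [-0.4, 0.2, 2.7]
finger_gap: -0.003
```

Plate 3 gives: it has sunk 2.4 mm at under 3 N. I'll press it fully in.

Request:
carry_out([
  [[0.05, 0, 0, 0, 0, 0, 0], [0.1, 0, 0, 0, 0, 0, 0], [0.15, 0, 0, 0, 0, 0, 0], [0.2, 0, 0, 0, 0, 0, 0], [0.22, 0, 0, 0, 0, 0, 0]],
])

```text
t: 6.35
tcp_pos: [0.4872, 0.0592, 0.0654]
tool_rot: [-0.116, 0.697, 0.116, 0.698]
force: [-2.1, 1.4, 16.7]
finger_gap: -0.0
```

Request:
carry_out([
  [[0.02, 0, 0, 0, 0, 0, 0], [0.02, 0, 0, 0, 0, 0, 0], [0.02, 0, 0, 0, 0, 0, 0], [0.02, 0, 0, 0, 0, 0, 0], [0.02, 0, 0, 0, 0, 0, 0]],
])

```text
t: 6.85
tcp_pos: [0.4872, 0.0592, 0.0654]
tool_rot: [-0.116, 0.697, 0.116, 0.698]
force: [-2.4, 0.3, 16.7]
finger_gap: 0.002
```

```bash
python3 st.py 3;python3 - <<'E'
from station import manip
from h import *
for n in("scene","top"):
    d=manip.snapshot(n);cv2.imwrite(f"pics/{n}2.png",d["image"][:,:,::-1])
E
```

```text
6.85 [0.4872 0.0592 0.0654] [-2.4  0.3 16.7] [-0.001 -0.001  0.     0.    -0.    -0.001]
3 (array([-0.28,  0.03,  0.  ]), array([-0.04,  0.01,  0.01]))
```

View pics/scene2.png

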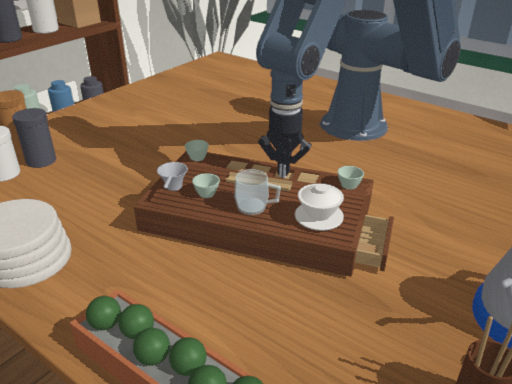

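The button bottomed at z = 65.4 mm with 16.7 N. The picture shows the drawer sprung open around (378,240). Now I'll lift straight up.

Request:
carry_out([
  [[-0.4, 0, 0, 0, 0, 0, 0], [-0.9, 0, 0, 0, 0, 0, 0], [-1.6, 0, 0, 0, 0, 0, 0], [-2.6, 0, 0, 0, 0, 0, 0], [-3.6, 0, 0, 0, 0, 0, 0]],
])

```text
t: 7.45
tcp_pos: [0.4864, 0.0591, 0.1543]
tool_rot: [-0.116, 0.698, 0.116, 0.697]
force: [-0.2, -0.2, 0.0]
finger_gap: -0.001
```

Request:
carry_out([
  [[-1, 0, 0, 0, 0, 0, 0], [-2, 0, 0, 0, 0, 0, 0], [-2, 0, -1, 0, 0, 0, 0], [-2, 0, -2, 0, 0, 0, 0], [-2, 0, -2, 0, 0, 0, 0]],
])

```text
t: 7.95
tcp_pos: [0.4357, 0.043, 0.2035]
tool_rot: [-0.115, 0.699, 0.116, 0.696]
force: [-0.2, 0.7, -0.2]
finger_gap: 0.004
```

Request:
carry_out([
  [[0, 0, 0, 0, 0, 0, 0], [0, 0, 0, 0, 0, 0, 0], [0, 0, 0, 0, 0, 0, 0], [0, 0, 0, 0, 0, 0, 0], [0, 0, 0, 0, 0, 0, 0]],
])

```text
t: 8.45
tcp_pos: [0.4401, 0.0432, 0.2039]
tool_rot: [-0.116, 0.698, 0.116, 0.698]
force: [0.6, -0.3, 0.7]
finger_gap: 0.001
```

```bash
python3 st.py;python3 - <<'E'
from station import manip
from h import *
I=[]
for n in("scene","top"):
    d=manip.snapshot(n);cv2.imwrite(f"pics/{n}3.png",d["image"][:,:,::-1]);I.append(d["image"][:,:,::-1])
a=cv2.imread("pics/scene0.png");I[0]
cv2.imwrite("pics/cmp.png",cv2.resize(np.vstack([a[130:280,120:420],I[0][130:280,120:420]]),None,fx=2,fy=2))
# drawer edge in top
E
```

```text
8.45 [0.4401 0.0432 0.2039] [ 0.6 -0.3  0.7] [ 0.001 -0.004  0.004 -0.    -0.001 -0.002]
```

View pics/cmp.png

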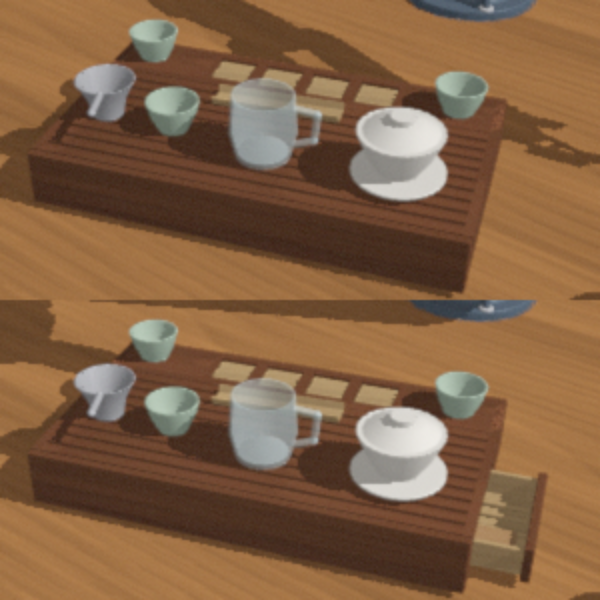

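View pics/top3.png

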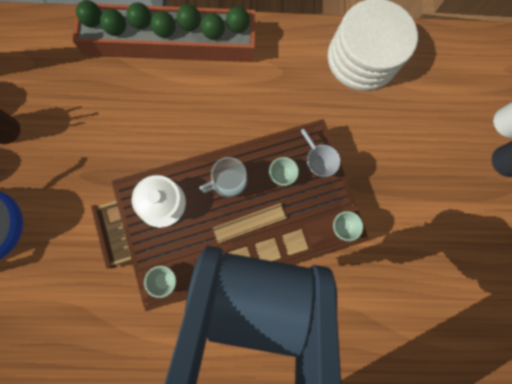

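The before and after views show the tea ware unmoved and the plates level. In the top view the drawer's outer edge runs from about (94,207) to (108,268). I'll measure how far out it is.

Run:
```python
from station import manip
from h import *
d=manip.snapshot("top")
c=np.mean([PL[i] for i in PL],axis=0)
for uv in((94,207),(108,268)):
    p=ray(d,uv,.0545);print(p, "out mm",((p[:2]-c)@[-.326,.945]-.240)*1000)
manip.sign_off()
```

```text
[0.59173548 0.3740032  0.0545    ] out mm 52.52755453492897
[0.46456882 0.33262012 0.0545    ] out mm 54.876877636146794
the job is handed in; nothing more can be done
```

The hidden button is plate 3. I pressed it fully in, the drawer sprang open by itself, and I handed the job in at about 8.6 s of the 56 s allowed.

- **Search:** Plate 4 was solid, holding at its rest height of 72.5 mm against 10 N. Plate 3 gave at about 3 N, and I pressed it until it bottomed at 65.4 mm, about 7 mm in, with 16.7 N. Plates 1 and 2 were not touched.
- **Release:** I lifted straight up and drew back a little towards the robot. The arm then hung clear of everything, with contact force at noise level (under 1 N).
- **Drawer:** My measurement from the top view put the front about 52–55 mm out. I read the edge off by eye, so it is good to a few mm. That is above the required 50 mm but short of the nominal 60 mm, so the margin in that check is small.
- **Tea ware and button:** The before and after pictures show no visible movement of the tea ware, and the plates look level again. I judged the button's rise by eye only, and the arm hid plate 4 and most of plate 3 in the last top view.

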